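Reset the metering valve of the bench air line to two turns open

TASK

Reset the bench air line's metering valve. First vent the line: press the sprung blue-padded lever right down until its detent catches, and take the hand off it so that it stays down by itself. Then, by its yellow crank handle, turn the red valve wheel clockwise until it is fully shut against its stop, back it off (anticlockwise) exactly two full turns, and finish while still holding the crank handle in the gripper there; leave the dish, beaker and jar alone.

Things in the scene. Friction and masses are not known exactly. Their poses are not given: they have to be found in the camera images.
- air_station: Air-line station fixed to the worktop: aluminium plate 116 x 240 x 10 mm (84 mm wide at the valve end), a blue-padded sprung lever at one end, a red valve wheel at the other. Origin: centre of the plate's underside; z up, y along the plate from the valve to the lever. Lever plane at y = +66 mm; valve axis at x = 0, y = -66 mm. Apart from wheel and handle all of it is under 100 mm high.
- lever_angle (a joint): Lever angle, rad: 0 raised by its spring, 0.42 fully down on its end stop. Level pivot along the station's y at x = 40, z = 50 mm; the pad is on the -x side. Pressing the pad takes about 8 N at first, then less; past about 0.28 rad the over-centre detent pulls it on to 0.42 and keeps it there (about 4 N upward at the pad would free it). Let go earlier, it springs back up.
- vent_lever: The sprung vent lever: a steel bar with a blue plastic pad, 34 x 34 x 12 mm, at its free end. Its origin lies on the pivot, not in the pad (use pad_top); it turns with the lever.
- pad_top (a point): Centre of the blue pad's upper face, 88 mm from the pivot. Raised: about 93 mm over the worktop, the face sloping 0.42 rad (edge farthest from the pivot highest). Fully down: level, 58 mm over the worktop, and 11 mm farther from the pivot horizontally. Can be pressed straight down with closed fingers.
- valve_wheel (a joint): Wheel angle, rad: 0 shut on the hard stop, grows opening (anticlockwise from above); two turns = 12.57, other end 19.5. Starts half to one and a half turns open. Friction about 0.12 N m (3 N at the handle); stays where left. From the hub, the handle lies at this angle from the station's x axis, so at the stop, and again after each full turn, it is on the station's +x side of the hub.
- wheel_hub (a point): Centre of the red wheel on its upright axis, 90 mm over the worktop. The wheel is level, 105 mm across the rim, three spokes; rim top at 96 mm, hub top at 99 mm. Its frame turns with the wheel: x points to the crank handle.
- crank_mid (a point): A point on the crank handle's axis, 126 mm over the worktop, 45 mm from the wheel's axis; it goes round with the wheel.
- crank_grip: Yellow crank handle: upright round grip, 17 mm diameter, 50 mm high (98 to 148 mm over the worktop), on the wheel's rim 45 mm from the wheel's axis. It spins freely on its own pin, so a gripper holding it from above can lead it round in a circle without turning the wrist. Origin: centre of its lower end.
- petri_dish: A loose shallow round dish, 87 mm across and 14 mm high, a bystander. Origin: centre of its underside.
- beaker: A loose small glass beaker, 55 mm across and 67 mm high, a bystander. Origin: centre of its underside.
- jar: A loose small jar, 53 mm across and 65 mm high, a bystander. Origin: centre of its underside.

How it is judged:
By the outcome, as a careful person would: the job done as asked, in the order asked, and still so for the second after the job is handed in, while the arm keeps its last pose, push and grip.
It also fails if it takes over 72 s, if anything falls off the work surface, if the arm or the gripper's body presses on something with over 40 N, if the wrist force passes 120 N, or if a joint passes its speed limit or range.

ROBOT

A 6-joint arm with a two-finger parallel gripper is mounted at the origin on a cart in front of the work surface, level with it; the furniture and walls round the work are solid. World frame = base frame: x ahead of the robot, y to its left, z up, the work surface at z = 0. Lengths are in mm, angles in rad, forces in N, time in s.
With the tool pointing down it reaches from about 350 to 875 mm from the base axis. Payload 15.5 kg.
Tool frame: the origin (TCP) lies on the centre line of the jaws, within the pads' length; the fingertips stand 14 mm ahead of it and the grasp point (between the pads) lies 5 mm behind it; z points along the fingers, y is the line along which they close (so a half turn about z gives the same grasp; the last joint's range is limited). The gripper opens to 85 mm and grips with 20 to 120 N. Pads are 22 mm wide; open, the fingers measure 114 mm over their backs; the gripper's body (76 mm by 85 mm) begins 54 mm behind the grasp point. The pads swing forward as they close: fully open they stand 13 mm farther back than shut.
Start: joints at [-1.423, 0.494, 1.345, -0, 1.302, -0.096], TCP at [150.264, -606.669, 245.277] pointing down, gripper open.
Joint ranges: [-2.91, 2.91], [-0.82, 2.16], [0.22, 2.67], [-1.22, 4.37], [0.12, 2.79], [-3.08, 3.08]. Speed limits (rad/s): [1.89, 1.89, 2.57, 3.01, 3.01, 3.01].

INTERFACE

Orientations are given as a 3x3 rotation matrix whose columns are the frame's x, y, z axes.
In Python, from rig import readout, viewer, robot, models gives the robot as it stands.
- The arm moves only by the tool step_arm, never from a script. Its argument "increments" is a list that holds one entry, the list of rows, each a list of 7 numbers: the closure in counts, from 0 (fully open) to 255 (shut), then the shift along the tool's x, y, z in m, then the turn, a rotation vector about the tool's x, y, z in rad. In form: [[[gripper, tx, ty, tz, rx, ry, rz], ...]]. A call has exactly 8 rows; each row is the pose to reach, as a shift and turn from the pose commanded when the call began, along the tool's axes at that moment; what a row does not reach only later rows make up. A row lasts 1/10 s, in which the tool goes at most 50 mm and 8.59 degrees, less where a joint would pass 70% of its speed; a pose out of reach is approached as far as the arm can. A call with a gripper value outside its range is refused whole. The fingers move at their own pace and stop on an object; "squeeze" is the grip in N (left out, the last holds). Time passes only in rows, so rows that repeat a pose let the fingers close, or fill a call up. It gives the time, the measured TCP pose, the force, the opening and the grip force at its end, in the units of the state.
- readout.get_obs(): the state, without advancing time (a new reading comes with each control period).
- viewer.capture(name): name is "side" or "top"; returns (picture, depth): 384x512x3 uint8, red, green, blue; 384x512 float32, mm along the optical axis (not along the pixel's ray), 0 where there is no reading.
- viewer.camera_params(name): a dict with "camera_matrix" (3x3 intrinsics, pixels), "k1" (the pictures are not rectified: a ray, as slopes to the right and down, at radius r is drawn at 1 + k1 r^2 times it, then the intrinsics apply), "R" (3x3) and "t" (3): a world point X has camera coordinates R X + t. Camera axes: x right, y down, z forward; pixel columns grow to the right and rows downward; lengths in mm; the calibration is good to about 2 mm. A picture is of the moment at which its call begins. camera_params takes no time and is no camera call.
- robot.hand_in(): hands the job in; it is judged then, once.
Trained networks look in the newest picture that a camera, given by its name, has taken for a name from the list of things; names that differ only in an ending like _2 or _b are one class to them, and where a whole thing is asked for, a point or a joint stands for the part that bears it (a point fixed in the world has none). Each returns a list of dicts, best first, with "confidence" (0 to 1); they miss things now and then, are a little off and sometimes report something else, mostly with a low value. They report only what shows in the picture. A call takes as long as a camera call.
- models.search_frame(name, camera): "position" ([x, y, z] in mm, in world coordinates, good to about 4 mm: the middle of the surface that is visible of it).
- models.tip_of(name, camera): "position" ([x, y, z] in mm, in world coordinates, good to about 4 mm: a listed point, or the origin of a listed thing).
The state is a dict: "clock": time; "qpos": joint angles; "dq": joint speeds; "joint_torque": joint torques, N m; "tcp_pos": TCP position; "orientation": TCP orientation; "contact_force": force on the tool from outside, world axes, zero at the start; "ft_torque": the same for the moment, N m; "gripper_width": finger opening in mm; "grip_force": force on a finger pad.
Only numpy, scipy, OpenCV 4.12 (cv2) and the standard library are available. Lean on these libraries where they do the work, as an engineer would, in place of code of your own. Each camera call takes 0.05 s, during which the arm holds its last target. There are 200 camera calls.

## Working session

There is one attempt and no reset: what is moved stays moved. The work goes in short steps, Python scripts to look and compute and a tool call to move; the robot and the scene stay as the last step left them, time stands still between calls to the robot, and variables do not carry over. Pictures are saved under pics/ and viewed, at most 10 in all, crops included, and the job is handed in when it is done.

Besides the shell and the picture viewer there is one more tool, called after "Request:" as name([rows], argument=value, ...), one row to a line, values as JSON. step_arm: Moves the arm, as the interface text tells. Its arguments: {"type":"object","properties":{"increments":{"type":"array"},"squeeze":{"type":"number"}},"required":["increments"]}

```bash
mkdir -p pics; python3 - <<'E'
from rig import readout, viewer, robot, models
import cv2,numpy as np
o=readout.get_obs();print(o)
for c in("side","top"):
    p,d=viewer.capture(c);cv2.imwrite(f"pics/{c}0.png",p[:,:,::-1])
    for n in("wheel_hub","crank_mid","pad_top","air_station","crank_grip","petri_dish","beaker","jar"):
        for r in models.tip_of(n,c)[:2]:print(c,n,np.round(r["position"],1),round(r["confidence"],2))
print(readout.get_obs()["clock"])
E
```

```text
{'clock': 0.0, 'qpos': array([-1.42350401e+00,  4.94200738e-01,  1.34614185e+00,  9.67056453e-06,
        1.30249271e+00, -9.54773821e-02]), 'dq': array([ 0.001273  , -0.00075058, -0.00105057, -0.00165841,  0.00060489,
        0.00044613]), 'joint_torque': array([ 2.16315377e-03, -8.82155442e+01, -3.83871889e+01, -1.78539981e-04,
        1.01316429e-02,  1.61641623e-05]), 'tcp_pos': array([ 150.21372606, -606.32354241,  244.68569599]), 'orientation': array([[ 9.70676515e-01,  2.40389421e-01, -1.73147330e-04],
       [ 2.40389449e-01, -9.70675743e-01,  1.23055805e-03],
       [ 1.27743224e-04, -1.23609659e-03, -9.99999228e-01]]), 'contact_force': array([ 0.88743168,  0.88369438, -0.44772702]), 'ft_torque': array([-0.04463356,  0.00180096, -0.01849316]), 'grip_force': 0.0, 'gripper_width': 85.22079762211777}
side wheel_hub [497.5 -68.3  85.7] 0.69
side crank_mid [470.6 -29.3 125.9] 0.7
side pad_top [500.9  73.9  92.6] 0.62
side air_station [519.1  -2.1   1.4] 0.65
side crank_grip [473.1 -34.3  97.8] 0.65
side petri_dish [473.9 341.8  -1.9] 0.58
side beaker [4.724e+02 3.398e+02 3.000e-01] 0.75
side beaker [472.4 -32.4 100.7] 0.54
side jar [ 493.9 -332.3   -3.6] 0.64
top wheel_hub [500.1 -64.1  89.2] 0.88
top crank_mid [475.7 -25.9 127. ] 0.72
top pad_top [504.9  71.3  92.6] 0.75
top pad_top [502.6 -64.2  88.3] 0.41
top air_station [524.   -6.6   3.8] 0.96
top petri_dish [470.4 339.   -0.9] 0.61
top beaker [ 481.6 -407.6   -1.1] 0.46
top jar [ 496.4 -329.1    4.1] 0.53
0.9
```

View pics/top0.png

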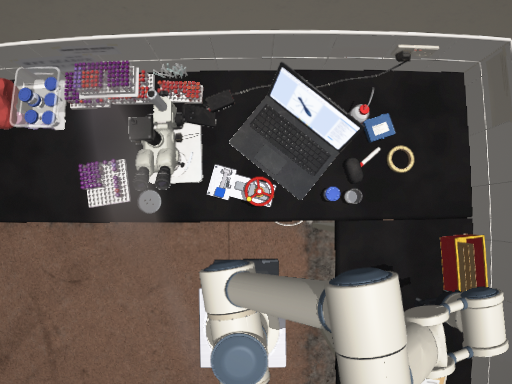

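View pics/side0.png

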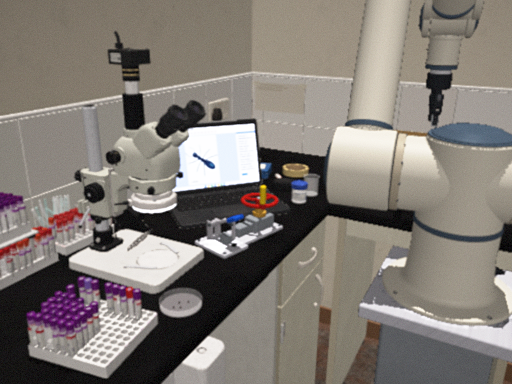

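The top view shows the station at about (240,187), with the red wheel at (259,190), the yellow handle at (250,197) and the blue pad at (219,192). The dish is at (149,201), and the jar and beaker are at (332,194) and (353,196). The side view agrees. Next I'll refine these with colour masks.

```bash
cat > h.py <<'E'
from rig import readout, viewer, robot, models
import cv2,numpy as np
def ray(c,u,v):
    q=viewer.camera_params(c);K=np.array(q["camera_matrix"],float);R=np.array(q["R"]);t=np.array(q["t"])
    p=np.linalg.inv(K)@[u,v,1];a=p[:2].copy()
    for _ in range(20):a=p[:2]/(1+q["k1"]*(a@a))
    return -R.T@t,R.T@np.array([a[0],a[1],1])
def at_z(c,u,v,z):
    o,d=ray(c,u,v);return o+d*(z-o[2])/d[2]
def proj(c,X):
    q=viewer.camera_params(c);K=np.array(q["camera_matrix"],float)
    x=np.array(q["R"])@X+np.array(q["t"]);a=x[:2]/x[2];a=a*(1+q["k1"]*(a@a));return K[:2,:2]@a+K[:2,2]
E
python3 - <<'E'
from h import *
img=cv2.imread("pics/top0.png");hsv=cv2.cvtColor(img,cv2.COLOR_BGR2HSV)
H,S,V=[hsv[...,i].astype(int) for i in range(3)]
roi=np.zeros(H.shape,bool);roi[160:212,204:280]=1
for n,m,z in(("red",((H<8)|(H>172))&(S>130)&(V>80),96),("yel",(H>18)&(H<35)&(S>130)&(V>100),140),("blue",(H>100)&(H<125)&(S>150)&(V>80),92)):
    v,u=np.nonzero(m&roi);print(n,len(u),u.min(),u.max(),v.min(),v.max())
    if n=="red":
        (cx,cy),(a,b),t=cv2.fitEllipse(cv2.convexHull(np.c_[u,v].astype(np.float32)))
        print(cx,cy,a,b,at_z("top",cx,cy,z))
    print(u.mean(),v.mean(),at_z("top",u.mean(),v.mean(),z))
print(-np.array(viewer.camera_params("top")["R"]).T@viewer.camera_params("top")["t"])
cv2.imwrite("pics/crop.png",cv2.resize(img[160:212,204:280],None,fx=10,fy=10,interpolation=cv2.INTER_CUBIC))
E
```

```text
red 313 244 273 176 205
258.8173828125 190.82489013671875 29.20815086364746 29.797916412353516 [501.66661536 -66.67671863  96.        ]
259.53035143769966 190.24920127795528 [503.63947792 -69.17872715  96.        ]
yel 25 247 262 195 201
251.6 197.68 [476.57647253 -41.56551094 140.        ]
blue 76 215 224 187 196
219.46052631578948 191.81578947368422 [500.02672463  70.52266931  92.        ]
[ 426.82407791  -48.97649389 1536.28725134]
```

View pics/crop.png

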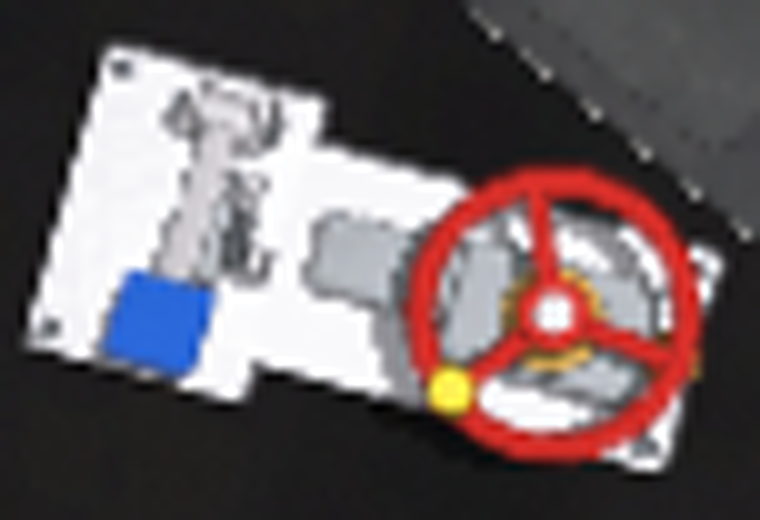

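```bash
python3 - <<'E'
from h import *
f=lambda x,y,z:at_z("top",204+(x+.5)/10-.5,160+(y+.5)/10-.5,z)
h=f(553,313,99);c=f(450,391,148);print(h,c,c-h)
p=f(160,323,92.5);print(p)
for a,b in(((115,45),(325,100)),((30,345),(245,400)),((30,345),(112,45)),((665,470),(722,245)),((255,360),(430,408))):
    d=f(*a,10)-f(*b,10);print(np.degrees(np.arctan2(d[1],d[0]))%90-90)
d=p-h;print("yaw",np.degrees(np.arctan2(d[1],d[0])-np.arctan2(132,-37)))
d=c-h;print(np.degrees(np.arctan2(d[1],d[0])))
o=readout.get_obs();R=o["orientation"]
for n,g in(("pad",[p[0]-1,p[1]+.5,125]),):print(n,R.T@(np.array(g)-o["tcp_pos"]))
E
```

```text
[501.42222571 -66.75181081  99.        ] [473.1657035  -31.36933609 148.        ] [-28.2565222   35.38247472  49.        ]
[499.87839573  70.1695839   92.5       ]
-15.452080058958487
-14.94704396569152
-15.586459144956478
-15.038287433236235
-15.988694376267304
yaw -15.01234549797865
128.61094082383008
pad [ 501.23479669 -573.64889661  120.28001891]
```

Request:
step_arm([
  [[255,0.02,-0.024,0,0,0,0],[255,0.05,-0.059,0,0,0,0],[255,0.081,-0.095,0,0,0,0],[255,0.112,-0.131,0,0,0,0],[255,0.143,-0.167,0,0,0,0],[255,0.174,-0.203,0,0,0,0],[255,0.205,-0.239,0,0,0,0],[255,0.236,-0.275,0,0,0,0]],
], squeeze=40)

```text
clock: 1.7
tcp_pos: [313.7, -281.4, 245.5]
orientation: [[0.971, 0.24, 0.0], [0.24, -0.971, -0.0], [0.0, 0.001, -1.0]]
contact_force: [1.6, -0.5, -0.6]
gripper_width: -0.0
grip_force: 0.0
```

Request:
step_arm([
  [[255,0.031,-0.036,0,0,0,0],[255,0.062,-0.072,0,0,0,0],[255,0.093,-0.108,0,0,0,0],[255,0.124,-0.144,0,0,0,0],[255,0.155,-0.18,0.01,0,0,0],[255,0.186,-0.216,0.03,0,0,0],[255,0.217,-0.252,0.05,0,0,0],[255,0.24,-0.279,0.07,0,0,0]],
])

```text
clock: 2.5
tcp_pos: [480.2, 47.9, 174.9]
orientation: [[0.97, 0.241, 0.001], [0.241, -0.97, 0.0], [0.001, 0.0, -1.0]]
contact_force: [0.5, -0.1, 0.2]
gripper_width: -0.1
grip_force: 0.0
```

Request:
step_arm([
  [[255,0.02,-0.022,0.015,0,0,0],[255,0.02,-0.022,0.035,0,0,0],[255,0.02,-0.022,0.05,0,0,0],[255,0.02,-0.022,0.06,0,0,0],[255,0.02,-0.022,0.065,0,0,0],[255,0.02,-0.022,0.07,0,0,0],[255,0.02,-0.022,0.075,0,0,0],[255,0.02,-0.022,0.08,0,0,0]],
])

```text
clock: 3.3
tcp_pos: [493.4, 71.5, 95.6]
orientation: [[0.971, 0.24, 0.001], [0.24, -0.971, 0.0], [0.001, 0.0, -1.0]]
contact_force: [-1.3, 0.7, 3.3]
gripper_width: -0.4
grip_force: 1.3
```

Request:
step_arm([
  [[255,0,0,0.004,0,0,0],[255,0,0,0.008,0,0,0],[255,0,0,0.012,0,0,0],[255,0,0,0.016,0,0,0],[255,0,0,0.019,0,0,0],[255,0,0,0.022,0,0,0],[255,0,0,0.022,0,0,0],[255,0,0,0.022,0,0,0]],
])

```text
clock: 4.1
tcp_pos: [493.2, 71.7, 73.3]
orientation: [[0.971, 0.24, -0.0], [0.24, -0.971, -0.0], [-0.0, 0.0, -1.0]]
contact_force: [0.6, 0.2, 0.5]
gripper_width: -0.1
grip_force: 0.0
```

Request:
step_arm([
  [[255,0,0,-0.02,0,0,0],[255,0,0,-0.05,0,0,0],[255,0,0,-0.09,0,0,0],[0,0,0,-0.12,0,0,0],[0,-0.01,0.022,-0.125,0,0,0],[0,-0.025,0.052,-0.125,0,0,0],[0,-0.037,0.08,-0.125,0,0,0],[0,-0.0445,0.0954,-0.125,0,0,0]],
])

```text
clock: 4.9
tcp_pos: [472.6, -33.3, 198.7]
orientation: [[0.971, 0.24, 0.001], [0.24, -0.971, -0.0], [0.0, 0.001, -1.0]]
contact_force: [0.3, -0.3, 0.5]
gripper_width: 72.3
grip_force: 0.0
```

```bash
python3 - <<'E'
from h import *
for c in("side","top"):
    p,d=viewer.capture(c);cv2.imwrite(f"pics/{c}1.png",p[:,:,::-1])
    for n in("pad_top","crank_mid"):
        for r in models.tip_of(n,c)[:2]:print(c,n,np.round(r["position"],1),round(r["confidence"],2))
p=cv2.imread("pics/side1.png")[160:270,180:300];cv2.imwrite("pics/side1c.png",cv2.resize(p,None,fx=5,fy=5,interpolation=cv2.INTER_CUBIC))
o=readout.get_obs();print(o["tcp_pos"],o["gripper_width"],o["contact_force"],o["clock"])
print(proj("side",np.array([500,70.,93])),proj("side",np.array([489.6,73,58])))
E
```

```text
side pad_top [491.3  73.8  61.2] 0.63
side crank_mid [471.8 -30.7 126. ] 0.91
[473.11868003 -30.98541139 198.34749167] 85.208858089092 [-0.32853618 -0.08268539 -0.2749456 ] 5.2
[235.43376866 215.65868544] [238.407476   229.61795418]
```

View pics/side1c.png

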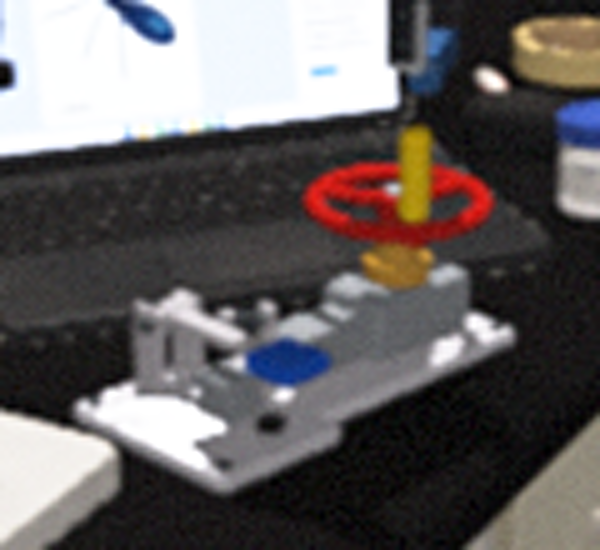

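The blue pad at about (237,232) in the side view now lies low and level, so the lever is latched with the hand off it. The yellow handle, at about (263,195), is free under the open gripper. Next I'll grasp it.

Request:
step_arm([
  [[0,0,0,0.02,0,0,0],[0,0,0,0.05,0,0,0],[0,0,0,0.07,0,0,0],[0,0,0,0.078,0,0,0],[200,0,0,0.078,0,0,0],[255,0,0,0.078,0,0,0],[255,0,0,0.078,0,0,0],[255,0,0,0.078,0,0,0]],
], squeeze=40)

```text
clock: 6.0
tcp_pos: [473.4, -31.6, 121.0]
orientation: [[0.971, 0.24, 0.001], [0.24, -0.971, -0.0], [0.001, 0.001, -1.0]]
contact_force: [0.3, -0.1, -0.4]
gripper_width: 28.1
grip_force: 0.0
```

Request:
step_arm([
  [[255,0,0,0,0,0,0],[255,0,0,0,0,0,0],[255,0,0,0,0,0,0],[255,0,0,0,0,0,0],[255,0,0,0,0,0,0],[255,0,0,0,0,0,0],[255,0,0,0,0,0,0],[255,0,0,0,0,0,0]],
])

```text
clock: 6.8
tcp_pos: [473.0, -31.4, 120.9]
orientation: [[0.971, 0.24, 0.001], [0.24, -0.971, 0.0], [0.001, -0.0, -1.0]]
contact_force: [-2.8, 3.6, 9.3]
gripper_width: 16.1
grip_force: 38.7
```

```bash
cat >> h.py <<'E'
def rows(th0,dth,n=8,r=45.0,hold=0):
    f=-np.radians(np.r_[th0,th0+dth*np.minimum(np.arange(1,9),n)/n]-13.92)
    P=r*np.c_[np.cos(f),np.sin(f)]/1000
    for a in P[1:]-P[0]:print("[255, %.4f, %.4f, 0, 0, 0, 0],"%tuple(a),end=" ")
    print()
E
python3 -c "
from h import *
rows(128.4,-90)"
```

```text
[255, 0.0083, -0.0029, 0, 0, 0, 0], [255, 0.0171, -0.0040, 0, 0, 0, 0], [255, 0.0259, -0.0035, 0, 0, 0, 0], [255, 0.0344, -0.0012, 0, 0, 0, 0], [255, 0.0423, 0.0027, 0, 0, 0, 0], [255, 0.0493, 0.0081, 0, 0, 0, 0], [255, 0.0552, 0.0147, 0, 0, 0, 0], [255, 0.0596, 0.0223, 0, 0, 0, 0],
```

Request:
step_arm([
  [[255,0.0083,-0.0029,0,0,0,0],[255,0.0171,-0.004,0,0,0,0],[255,0.0259,-0.0035,0,0,0,0],[255,0.0344,-0.0012,0,0,0,0],[255,0.0423,0.0027,0,0,0,0],[255,0.0493,0.0081,0,0,0,0],[255,0.0552,0.0147,0,0,0,0],[255,0.0596,0.0223,0,0,0,0]],
])

```text
clock: 7.6
tcp_pos: [536.4, -38.9, 120.9]
orientation: [[0.971, 0.241, 0.0], [0.241, -0.971, 0.0], [0.0, -0.0, -1.0]]
contact_force: [-5.4, 0.6, 9.3]
gripper_width: 15.9
grip_force: 39.2
```

```bash
python3 -c "
from h import *
o=readout.get_obs();print(o['tcp_pos'],o['contact_force'],o['gripper_width'],o['grip_force'])
rows(38.4,-90);rows(-51.6,-90)"
```

```text
[536.43505059 -38.93711305 120.93354049] [-5.4335509   0.55526369  9.33743286] 15.910385790807318 39.22474407590926
[255, 0.0029, 0.0083, 0, 0, 0, 0], [255, 0.0040, 0.0171, 0, 0, 0, 0], [255, 0.0035, 0.0259, 0, 0, 0, 0], [255, 0.0012, 0.0344, 0, 0, 0, 0], [255, -0.0027, 0.0423, 0, 0, 0, 0], [255, -0.0081, 0.0493, 0, 0, 0, 0], [255, -0.0147, 0.0552, 0, 0, 0, 0], [255, -0.0223, 0.0596, 0, 0, 0, 0], 
[255, -0.0083, 0.0029, 0, 0, 0, 0], [255, -0.0171, 0.0040, 0, 0, 0, 0], [255, -0.0259, 0.0035, 0, 0, 0, 0], [255, -0.0344, 0.0012, 0, 0, 0, 0], [255, -0.0423, -0.0027, 0, 0, 0, 0], [255, -0.0493, -0.0081, 0, 0, 0, 0], [255, -0.0552, -0.0147, 0, 0, 0, 0], [255, -0.0596, -0.0223, 0, 0, 0, 0],
```

Request:
step_arm([
  [[255,0.0029,0.0083,0,0,0,0],[255,0.004,0.0171,0,0,0,0],[255,0.0035,0.0259,0,0,0,0],[255,0.0012,0.0344,0,0,0,0],[255,-0.0027,0.0423,0,0,0,0],[255,-0.0081,0.0493,0,0,0,0],[255,-0.0147,0.0552,0,0,0,0],[255,-0.0223,0.0596,0,0,0,0]],
])

```text
clock: 8.4
tcp_pos: [528.9, -102.1, 120.9]
orientation: [[0.971, 0.24, 0.001], [0.24, -0.971, 0.001], [0.001, -0.0, -1.0]]
contact_force: [-2.1, 8.8, 8.1]
gripper_width: 16.0
grip_force: 39.3
```

Request:
step_arm([
  [[255,-0.0083,0.0029,0,0,0,0],[255,-0.0171,0.004,0,0,0,0],[255,-0.0259,0.0035,0,0,0,0],[255,-0.0344,0.0012,0,0,0,0],[255,-0.0423,-0.0027,0,0,0,0],[255,-0.0493,-0.0081,0,0,0,0],[255,-0.0552,-0.0147,0,0,0,0],[255,-0.0596,-0.0223,0,0,0,0]],
])

```text
clock: 9.2
tcp_pos: [466.0, -95.3, 121.0]
orientation: [[0.971, 0.24, 0.002], [0.24, -0.971, -0.001], [0.002, 0.002, -1.0]]
contact_force: [3.5, -2.1, 7.0]
gripper_width: 15.9
grip_force: 39.6
```

Request:
step_arm([
  [[255,-0.0029,-0.0083,0,0,0,0],[255,-0.004,-0.0171,0,0,0,0],[255,-0.0035,-0.0259,0,0,0,0],[255,-0.0012,-0.0344,0,0,0,0],[255,0.0027,-0.0423,0,0,0,0],[255,0.0081,-0.0493,0,0,0,0],[255,0.0147,-0.0552,0,0,0,0],[255,0.0223,-0.0596,0,0,0,0]],
])

```text
clock: 10.0
tcp_pos: [472.8, -31.4, 120.9]
orientation: [[0.971, 0.241, 0.0], [0.241, -0.971, -0.0], [-0.0, 0.0, -1.0]]
contact_force: [-1.6, -3.5, 11.9]
gripper_width: 16.0
grip_force: 40.1
```

Request:
step_arm([
  [[255,0.0083,-0.0029,0,0,0,0],[255,0.0171,-0.004,0,0,0,0],[255,0.0259,-0.0035,0,0,0,0],[255,0.0344,-0.0012,0,0,0,0],[255,0.0423,0.0027,0,0,0,0],[255,0.0493,0.0081,0,0,0,0],[255,0.0552,0.0147,0,0,0,0],[255,0.0596,0.0223,0,0,0,0]],
])

```text
clock: 10.8
tcp_pos: [536.3, -38.9, 120.9]
orientation: [[0.971, 0.241, 0.0], [0.241, -0.971, 0.0], [0.0, 0.0, -1.0]]
contact_force: [-3.8, 1.3, 11.2]
gripper_width: 16.2
grip_force: 39.9
```

```bash
python3 -c "
from h import *
o=readout.get_obs();print(o['tcp_pos'],o['contact_force'],o['clock'])
rows(38.4,-48)
rows(-9.6,-8)"
```

```text
[536.3466597  -38.85835453 120.88350195] [-3.82112284  1.31171432 11.17061849] 10.8
[255, 0.0017, 0.0044, 0, 0, 0, 0], [255, 0.0030, 0.0089, 0, 0, 0, 0], [255, 0.0038, 0.0136, 0, 0, 0, 0], [255, 0.0040, 0.0183, 0, 0, 0, 0], [255, 0.0038, 0.0230, 0, 0, 0, 0], [255, 0.0031, 0.0276, 0, 0, 0, 0], [255, 0.0020, 0.0322, 0, 0, 0, 0], [255, 0.0003, 0.0366, 0, 0, 0, 0], 
[255, -0.0003, 0.0007, 0, 0, 0, 0], [255, -0.0007, 0.0014, 0, 0, 0, 0], [255, -0.0010, 0.0021, 0, 0, 0, 0], [255, -0.0014, 0.0028, 0, 0, 0, 0], [255, -0.0017, 0.0035, 0, 0, 0, 0], [255, -0.0021, 0.0042, 0, 0, 0, 0], [255, -0.0025, 0.0049, 0, 0, 0, 0], [255, -0.0029, 0.0056, 0, 0, 0, 0],
```

Request:
step_arm([
  [[255,0.0017,0.0044,0,0,0,0],[255,0.003,0.0089,0,0,0,0],[255,0.0038,0.0136,0,0,0,0],[255,0.004,0.0183,0,0,0,0],[255,0.0038,0.023,0,0,0,0],[255,0.0031,0.0276,0,0,0,0],[255,0.002,0.0322,0,0,0,0],[255,0.0003,0.0366,0,0,0,0]],
])

```text
clock: 11.6
tcp_pos: [545.2, -74.3, 120.9]
orientation: [[0.971, 0.24, 0.0], [0.24, -0.971, 0.0], [0.0, -0.0, -1.0]]
contact_force: [-2.7, 3.3, 11.3]
gripper_width: 16.1
grip_force: 39.9
```

Request:
step_arm([
  [[255,-0.0003,0.0007,0,0,0,0],[255,-0.0007,0.0014,0,0,0,0],[255,-0.001,0.0021,0,0,0,0],[255,-0.0014,0.0028,0,0,0,0],[255,-0.0017,0.0035,0,0,0,0],[255,-0.0021,0.0042,0,0,0,0],[255,-0.0025,0.0049,0,0,0,0],[255,-0.0029,0.0056,0,0,0,0]],
])

```text
clock: 12.4
tcp_pos: [544.0, -79.5, 120.9]
orientation: [[0.971, 0.24, 0.001], [0.24, -0.971, 0.001], [0.001, -0.001, -1.0]]
contact_force: [2.9, 16.7, 9.8]
gripper_width: 15.9
grip_force: 40.2
```

Request:
step_arm([
  [[255,-0.0001,0.0002,0,0,0,0],[255,-0.0002,0.0004,0,0,0,0],[255,-0.0003,0.0006,0,0,0,0],[255,-0.0004,0.0008,0,0,0,0],[255,-0.0005,0.001,0,0,0,0],[255,-0.0005,0.001,0,0,0,0],[255,-0.0005,0.001,0,0,0,0],[255,-0.0005,0.001,0,0,0,0]],
])

```text
clock: 13.2
tcp_pos: [543.9, -79.7, 120.9]
orientation: [[0.971, 0.24, 0.001], [0.24, -0.971, 0.003], [0.002, -0.002, -1.0]]
contact_force: [4.7, 21.5, 10.2]
gripper_width: 15.8
grip_force: 40.4
```

```bash
python3 -c "
from h import *
o=readout.get_obs();print(o['tcp_pos'],o['contact_force'],o['gripper_width'],o['clock'])
for th in (-15,-16):
  P=np.array([501.1,-66.9])+45.1*np.array([np.cos(np.radians(th)),np.sin(np.radians(th))]);print(P)
rows(-15.5,90)"
```

```text
[543.93456493 -79.67033232 120.93092823] [ 4.74030999 21.51940061 10.20154413] 15.77912626852012 13.2
[544.66325477 -78.57273893]
[544.45290249 -79.33124475]
[255, 0.0036, -0.0081, 0, 0, 0, 0], [255, 0.0055, -0.0167, 0, 0, 0, 0], [255, 0.0057, -0.0255, 0, 0, 0, 0], [255, 0.0041, -0.0342, 0, 0, 0, 0], [255, 0.0010, -0.0424, 0, 0, 0, 0], [255, -0.0038, -0.0499, 0, 0, 0, 0], [255, -0.0099, -0.0562, 0, 0, 0, 0], [255, -0.0171, -0.0613, 0, 0, 0, 0],
```

The wheel is on its stop: pushing 1.1 mm further moved it only 0.2 mm while the force rose by about 5 N. Its zero-force angle works out at about -15.2°, which matches the plate's yaw. Next I'll back it off two turns in quarter turns.

Request:
step_arm([
  [[255,0.0048,-0.0105,0,0,0,0],[255,0.0067,-0.0191,0,0,0,0],[255,0.0069,-0.0279,0,0,0,0],[255,0.0053,-0.0366,0,0,0,0],[255,0.0022,-0.0448,0,0,0,0],[255,-0.0026,-0.0523,0,0,0,0],[255,-0.0087,-0.0586,0,0,0,0],[255,-0.0159,-0.0637,0,0,0,0]],
])

```text
clock: 14.0
tcp_pos: [513.6, -23.5, 121.0]
orientation: [[0.971, 0.241, 0.003], [0.241, -0.971, -0.0], [0.003, 0.001, -1.0]]
contact_force: [3.2, -1.0, 5.4]
gripper_width: 16.1
grip_force: 39.9
```

```bash
python3 -c "
from h import *
o=readout.get_obs();print(o['tcp_pos'],o['contact_force'],o['clock'])
d=o['tcp_pos'][:2]-[501.05,-66.85];print(np.degrees(np.arctan2(d[1],d[0])),np.hypot(*d))
for t in(74.5,164.5,254.5):rows(t,90)"
```

```text
[513.63634143 -23.48589814 121.00463571] [ 3.23343939 -1.02517703  5.43276721] 14.0
73.81473773191567 45.15375200803981
[255, -0.0081, -0.0036, 0, 0, 0, 0], [255, -0.0167, -0.0055, 0, 0, 0, 0], [255, -0.0255, -0.0057, 0, 0, 0, 0], [255, -0.0342, -0.0041, 0, 0, 0, 0], [255, -0.0424, -0.0010, 0, 0, 0, 0], [255, -0.0499, 0.0038, 0, 0, 0, 0], [255, -0.0562, 0.0099, 0, 0, 0, 0], [255, -0.0613, 0.0171, 0, 0, 0, 0], 
[255, -0.0036, 0.0081, 0, 0, 0, 0], [255, -0.0055, 0.0167, 0, 0, 0, 0], [255, -0.0057, 0.0255, 0, 0, 0, 0], [255, -0.0041, 0.0342, 0, 0, 0, 0], [255, -0.0010, 0.0424, 0, 0, 0, 0], [255, 0.0038, 0.0499, 0, 0, 0, 0], [255, 0.0099, 0.0562, 0, 0, 0, 0], [255, 0.0171, 0.0613, 0, 0, 0, 0], 
[255, 0.0081, 0.0036, 0, 0, 0, 0], [255, 0.0167, 0.0055, 0, 0, 0, 0], [255, 0.0255, 0.0057, 0, 0, 0, 0], [255, 0.0342, 0.0041, 0, 0, 0, 0], [255, 0.0424, 0.0010, 0, 0, 0, 0], [255, 0.0499, -0.0038, 0, 0, 0, 0], [255, 0.0562, -0.0099, 0, 0, 0, 0], [255, 0.0613, -0.0171, 0, 0, 0, 0],
```

Request:
step_arm([
  [[255,-0.0081,-0.0036,0,0,0,0],[255,-0.0167,-0.0055,0,0,0,0],[255,-0.0255,-0.0057,0,0,0,0],[255,-0.0342,-0.0041,0,0,0,0],[255,-0.0424,-0.001,0,0,0,0],[255,-0.0499,0.0038,0,0,0,0],[255,-0.0562,0.0099,0,0,0,0],[255,-0.0613,0.0171,0,0,0,0]],
])

```text
clock: 14.8
tcp_pos: [457.3, -54.9, 120.9]
orientation: [[0.971, 0.24, 0.001], [0.24, -0.971, 0.0], [0.001, 0.0, -1.0]]
contact_force: [2.6, 3.8, 10.5]
gripper_width: 15.9
grip_force: 40.5
```

Request:
step_arm([
  [[255,-0.0036,0.0081,0,0,0,0],[255,-0.0055,0.0167,0,0,0,0],[255,-0.0057,0.0255,0,0,0,0],[255,-0.0041,0.0342,0,0,0,0],[255,-0.001,0.0424,0,0,0,0],[255,0.0038,0.0499,0,0,0,0],[255,0.0099,0.0562,0,0,0,0],[255,0.0171,0.0613,0,0,0,0]],
])

```text
clock: 15.6
tcp_pos: [488.8, -110.3, 120.9]
orientation: [[0.971, 0.24, 0.0], [0.24, -0.971, 0.0], [0.0, -0.0, -1.0]]
contact_force: [-0.8, 8.8, 12.0]
gripper_width: 15.8
grip_force: 40.6
```

Request:
step_arm([
  [[255,0.0081,0.0036,0,0,0,0],[255,0.0167,0.0055,0,0,0,0],[255,0.0255,0.0057,0,0,0,0],[255,0.0342,0.0041,0,0,0,0],[255,0.0424,0.001,0,0,0,0],[255,0.0499,-0.0038,0,0,0,0],[255,0.0562,-0.0099,0,0,0,0],[255,0.0613,-0.0171,0,0,0,0]],
])

```text
clock: 16.4
tcp_pos: [544.2, -79.1, 120.9]
orientation: [[0.971, 0.24, 0.0], [0.24, -0.971, -0.001], [0.0, 0.001, -1.0]]
contact_force: [-4.7, -1.2, 10.1]
gripper_width: 15.9
grip_force: 40.5
```

Request:
step_arm([
  [[255,0.0036,-0.0081,0,0,0,0],[255,0.0055,-0.0167,0,0,0,0],[255,0.0057,-0.0255,0,0,0,0],[255,0.0041,-0.0342,0,0,0,0],[255,0.001,-0.0424,0,0,0,0],[255,-0.0038,-0.0499,0,0,0,0],[255,-0.0099,-0.0562,0,0,0,0],[255,-0.0171,-0.0613,0,0,0,0]],
])

```text
clock: 17.2
tcp_pos: [513.6, -23.5, 121.0]
orientation: [[0.971, 0.241, 0.003], [0.241, -0.971, -0.0], [0.003, 0.001, -1.0]]
contact_force: [3.0, -2.0, 5.3]
gripper_width: 16.0
grip_force: 39.9
```

One turn is done, and the second one uses the same rows.

Request:
step_arm([
  [[255,-0.0081,-0.0036,0,0,0,0],[255,-0.0167,-0.0055,0,0,0,0],[255,-0.0255,-0.0057,0,0,0,0],[255,-0.0342,-0.0041,0,0,0,0],[255,-0.0424,-0.001,0,0,0,0],[255,-0.0499,0.0038,0,0,0,0],[255,-0.0562,0.0099,0,0,0,0],[255,-0.0613,0.0171,0,0,0,0]],
])

```text
clock: 18.0
tcp_pos: [457.3, -54.9, 120.9]
orientation: [[0.971, 0.24, 0.001], [0.24, -0.971, 0.0], [0.001, 0.0, -1.0]]
contact_force: [1.7, 3.7, 10.5]
gripper_width: 16.1
grip_force: 40.5
```

Request:
step_arm([
  [[255,-0.0036,0.0081,0,0,0,0],[255,-0.0055,0.0167,0,0,0,0],[255,-0.0057,0.0255,0,0,0,0],[255,-0.0041,0.0342,0,0,0,0],[255,-0.001,0.0424,0,0,0,0],[255,0.0038,0.0499,0,0,0,0],[255,0.0099,0.0562,0,0,0,0],[255,0.0171,0.0613,0,0,0,0]],
])

```text
clock: 18.8
tcp_pos: [488.8, -110.3, 120.9]
orientation: [[0.971, 0.24, 0.0], [0.24, -0.971, 0.0], [0.0, -0.0, -1.0]]
contact_force: [-0.9, 8.6, 11.6]
gripper_width: 15.9
grip_force: 40.6
```

Request:
step_arm([
  [[255,0.0081,0.0036,0,0,0,0],[255,0.0167,0.0055,0,0,0,0],[255,0.0255,0.0057,0,0,0,0],[255,0.0342,0.0041,0,0,0,0],[255,0.0424,0.001,0,0,0,0],[255,0.0499,-0.0038,0,0,0,0],[255,0.0562,-0.0099,0,0,0,0],[255,0.0613,-0.0171,0,0,0,0]],
])

```text
clock: 19.6
tcp_pos: [544.2, -79.1, 120.9]
orientation: [[0.971, 0.24, 0.0], [0.24, -0.971, -0.001], [-0.0, 0.001, -1.0]]
contact_force: [-4.7, -2.8, 11.1]
gripper_width: 16.3
grip_force: 40.5
```

```bash
python3 - <<'E'
from h import *
for c in("side","top"):
    p,d=viewer.capture(c);cv2.imwrite(f"pics/{c}2.png",p[:,:,::-1])
    for n in("pad_top","crank_mid","petri_dish","beaker","jar"):
        for r in models.tip_of(n,c)[:1]:print(c,n,np.round(r["position"],1),round(r["confidence"],2))
p=cv2.imread("pics/side2.png")[160:270,180:300];cv2.imwrite("pics/side2c.png",cv2.resize(p,None,fx=5,fy=5,interpolation=cv2.INTER_CUBIC))
o=readout.get_obs();print(o['tcp_pos'],o['contact_force'],o['gripper_width'],o['clock'])
d=o['tcp_pos'][:2]-[501.05,-66.85];print(np.degrees(np.arctan2(d[1],d[0])),np.hypot(*d))
E
```

```text
side pad_top [492.2  76.4  58. ] 0.74
side crank_mid [545.3 -78.  124.9] 0.68
side petri_dish [ 4.726e+02  3.402e+02 -2.000e-01] 0.61
side jar [ 490.7 -335.5   -1.1] 0.7
top pad_top [494.1  72.8  56.6] 0.62
top crank_mid [544.5 -78.1 128.3] 0.6
top jar [ 494.8 -329.9    3.6] 0.61
[544.21663675 -78.80391329 120.92451896] [-1.68854939  2.68934621  9.30180043] 16.01276623709917 20.2
-15.478731142133896 44.791233195002086
```

View pics/side2c.png

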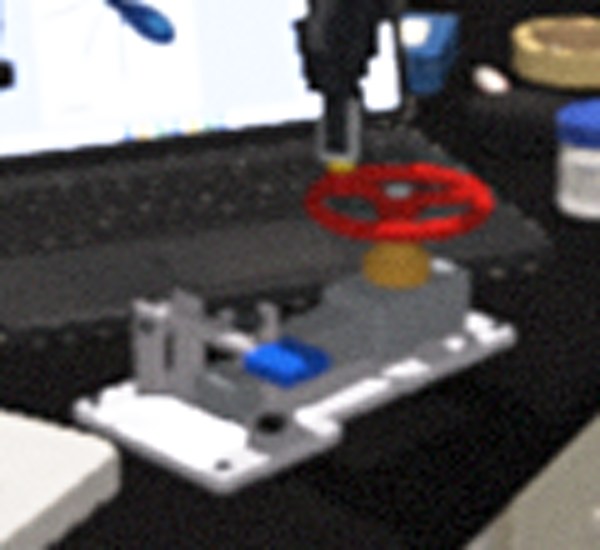

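The side view shows the pad still down at about (237,232) and the gripper holding the handle on the station's +x side, at about (248,193). The measured handle angle is -15.5°, against -15.2° for the stop direction.

```bash
python3 -c "
from rig import robot
print(robot.hand_in())"
```

```text
the job is handed in; nothing more can be done
None
```

The job is handed in at about 20 s: the vent lever is latched down, and the valve was shut against its stop and backed off two full turns (about 0.3° from the estimated mark). The gripper still holds the crank handle, and the arm never went near the dish, beaker or jar.

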